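Pry the retaining ring off the relay shaft

TASK

Take the hooked pick from its rest, put its hook into the loop of the sprung retaining ring on the relay's upright shaft and pry the ring out of its groove so that it ends up down in the grey tray, off the wheel. Then lay the pick back in the two notches of its rest and let go. Work gently by feel: no hard jabs or pulls on the ring or the mechanism, keep the gripper off both, and leave the cover, screwdriver and tape where they are.

Things in the scene. Friction and masses are not known exactly. Their poses are not given: they have to be found in the camera images.
- unit: Relay mechanism in a grey tray, fixed to the bench. Origin: on the axis of its upright 16 mm steel shaft, at bench height; z up. Black 34 mm square foot block (centre x = +4 mm) up to z = 24, brass toothed wheel, radius 21 (23 with teeth), z = 24 to 32, then the shaft up to z = 47. A copper coil (top z = 28) and a terminal block (top z = 16) at x = +24 to +50.
- groove (a point): On the shaft axis at mid height of the ring's groove, 38 mm above the bench. The shaft is 16 mm thick from z = 32 (top of the wheel) to 35.5, 10 mm in the groove from 35.5 to 40.5, and again 16 mm up to its flat top at z = 47.
- tray (a point): On the tray's floor, 4 mm above the bench, 70 mm from the shaft along the unit's -x: open floor where the ring can lie. In the unit's frame the tray reaches from x = -120 to +55 and y = -70 to +70 mm; rim top at z = 14.
- ring: Sprung retaining ring of bent 4 mm steel wire, 18 g, oiled, in the groove: 1 mm of play up and down, free to turn about the shaft. Origin: centre of its bore (on the shaft axis while seated), mid thickness; x, y in its plane. Two sprung jaws grip the shaft, open towards +x; the pull loop sticks out towards -x to x = -20.5 mm. It comes out towards -x.
- ring_eye (a point): Centre of the open window in the pull loop, ring frame (-12.8, 0, 0) mm; window x -9.2 to -16.5, y -3 to +3, straight through; 3.5 mm free between ring and wheel below. Pulled along the ring's -x the jaws spread; at some 6 to 12 N, after 4 to 6 mm, it snaps out and drops on the wheel; the hook can draw it on over the wheel's edge (50 mm in all), where it falls off the hook into the tray.
- pick: Hooked pick, about 60 g: yellow handle 100 mm long (x), 12 wide (y), 14 high (z), origin at its centre, z up. From its +x end a 4 mm steel shank runs on 38 mm; there a 3 mm thick hook bends down, leaning 4 mm back to its tip: nominally (84, 0, -27.5) mm. But the worn shank sits askew, differently each time, up to 0.28 rad to either side about the handle's end and up to 5 mm up or down.
- rest: Aluminium rest for the pick, fixed to the bench; origin at bench height under its centre; base 100 x 56 x 6 mm. The handle lies along x in the notches of its two 8 mm thick uprights at x = -38 and +38, hook towards +x, the pick's origin then 45 mm above the bench. 68 mm are free between the uprights: take the handle there from above with about 50 N.
- rest_notch (a point): Middle of the floor of the front notch (rest frame 38, 0, 38 mm). Both notches: floor 38 mm above the bench, flared, about 14 mm wide at the bottom, 34 at the top, cheeks up to z = 56.
- cover: Clear plastic relay cover 60 x 50 x 55 mm standing on the bench, origin under its centre. A bystander.
- screwdriver: Red-handled screwdriver lying on the bench. A bystander.
- tape: Roll of yellow tape, 64 mm across, 18 mm high, lying flat, origin under its centre. A bystander.
Mind the look-alikes: they are no part of the job. Leave any white look-alike of the pick alone. Of the things that look like the rest, take the one that is farthest to the robot's right at the start.

How it is judged (in metres and radians):
On the way, in this order (a step that is already met when the one before it is completed fails the run):
1. the pick is lifted clear of its rest (z of pick in the frame of rest above 0.07 m and contact force between the fingers and pick above 2 N), for 0.1 s.
2. the hook draws the ring's loop under load while the ring is still in its groove (contact force between pick and ring above 2 N and horizontal distance between ring and groove above 0.001 m and distance between ring and groove below 0.008 m), for 0.02 s.
3. the ring is out of the groove, clear of the shaft (horizontal distance between ring and groove above 0.018 m), for 0.1 s.
At the end, for the whole second after the job is handed in: The ring lies still inside the tray's rim, bore centre over 18 mm from the shaft axis and under 31 mm above the bench; the pick lies still in both notches, along the rest within 0.15 rad, handle centre within 12 mm along, 6 mm across and 4 mm in height of its place; nothing is held (horizontal distance between ring and groove above 0.018 m and x of ring in the frame of unit between -0.12 and 0.055 m and y of ring in the frame of unit between -0.07 and 0.07 m and height (world z) of ring below 0.031 m and linear speed of each of ring, pick below 0.02 m/s and x of pick in the frame of rest between -0.012 and 0.012 m and y of pick in the frame of rest between -0.006 and 0.006 m and z of pick in the frame of rest between 0.041 and 0.049 m and angle between the x axis of pick and the x axis of rest, either way round below 0.15 rad); the robot touches nothing.
It fails at once if the pick presses on the mechanism or tray with more than 12 N (contact force between pick and unit above 12 N).
It fails at once if the pick loads the ring with more than 20 N (contact force between pick and ring above 20 N).
It fails at once if the gripper touches the ring (contact force between any of the fingers, the arm and ring above 0.5 N).
It fails at once if the gripper bears on the mechanism or tray (contact force between any of the fingers, the arm and unit above 3 N).
It fails at once if a bystander is disturbed (distance of any of cover, screwdriver, tape from where it was at the start of the episode above 0.02 m).
It also fails if it takes over 64 s, if anything falls off the work surface, if the arm or the gripper's body presses on something with over 40 N, if the wrist force passes 120 N, or if a joint passes its speed limit or range.

ROBOT

A 6-joint arm with a two-finger parallel gripper is mounted at the origin on the work surface. World frame = base frame: x ahead of the robot, y to its left, z up, the work surface at z = 0. Lengths are in mm, angles in rad, forces in N, time in s.
With the tool pointing down it reaches from about 350 to 975 mm from the base axis. Payload 7.1 kg.
Tool frame: the origin (TCP) lies midway between the tips of the shut fingers; the grasp point (between the pads) lies 19 mm behind it (ctrl.grip_depth is the distance from the TCP to the grasp point, in mm); z points along the fingers, y is the line along which they close (so a half turn about z gives the same grasp; the last joint's range is limited). The gripper opens to 88 mm and grips with 3 to 60 N. Pads are 20 mm wide; open, the fingers measure 115 mm over their backs; the gripper's body (75 mm by 178 mm) begins 61 mm behind the grasp point.
Start: joints at [1.267, 0.423, 1.63, -0, 1.089, -0.019], TCP at [175.572, 599.816, 222.675] pointing down, gripper open.
Joint ranges: [-3, 3], [-0.9, 2.11], [0.09, 2.58], [-1.31, 4.45], [0.11, 2.69], [-2.54, 2.54]. Speed limits (rad/s): [2.39, 2.39, 3.01, 3.14, 3.14, 3.14].

INTERFACE

Orientations are given as a rotation vector (axis times angle).
In Python, from workcell import ctrl, cams gives the robot as it stands.
- The arm moves only by the tool move_arm, never from a script. Its argument "steps" is a list of rows, each a list of 3 entries, a list of its own where there are three numbers: the shift along the tool's x, y, z in units of 25 mm (1.0 is 25 mm), then the turn about the tool's z in units of 5 degrees (1.0 is 5 degrees), then the closure, from 0 (fully open) to 1 (shut). A call has 1 to 20 rows; each row shifts and turns the commanded pose from where the row before left it, along the tool's axes as they then stand; what a row does not reach is not made up. A row lasts 1/12 s, in which the tool goes at most 41.7 mm and 7.16 degrees, less where a joint would pass 70% of its speed; a pose out of reach is approached as far as the arm can. A call is refused whole if a number of a shift passes 1 or a number of a turn 1, either way. A call with a gripper value outside its range is refused whole. The fingers move at their own pace and stop on an object; the grip force is fixed at half the most. Time passes only in rows, so rows that do not move let the fingers close. It gives the time, the measured TCP pose, the force, the opening and the grip force at its end, in the units of the state.
- ctrl.get_obs(): the state, without advancing time (a new reading comes with each control period).
- cams.get_image(name): name is "scene" or "side" or "wrist"; returns a dict with "image" (480x640x3 uint8, red, green, blue), "camera_matrix" (3x3 intrinsics, pixels), "xyz" and "rotation" of the camera in the world; the wrist camera has in their place "mount" (4x4, takes a point from camera to tool coordinates, whose origin is the TCP and whose axes are the flange's). Camera axes: x right, y down, z forward; pixel columns grow to the right and rows downward; lengths in mm; the calibration is good to about 2 mm. The wrist camera is an equidistant fisheye: a pixel r from the principal point sees the ray r / f radians off the axis. A picture is of the moment at which its call begins: read the wrist's pose just before it. There is no depth.
- ctrl.close_job(): hands the job in; it is judged then, once.
Trained networks look in the newest picture that a camera, given by its name, has taken for a name from the list of things; names that differ only in an ending like _2 or _b are one class to them, and where a whole thing is asked for, a point or a joint stands for the part that bears it (a point fixed in the world has none). Each returns a list of dicts, best first, with "p" (0 to 1); they miss things now and then, are a little off and sometimes report something else, mostly with a low value. They report only what shows in the picture. A call takes as long as a camera call. They do not tell look-alikes from the thing itself.
- cams.boxes_of(camera, thing): "rect" ([centre column, centre row, width, height] in pixels, round what is visible of it).
- cams.cut_out(camera, thing): "pixels" (480x640 bool, what is visible of it) and "rect" ([centre column, centre row, width, height] in pixels, round what is visible of it).
The state is a dict: "t": time; "qpos": joint angles; "qvel": joint speeds; "joint_torque": joint torques, N m; "ee_pos": TCP position; "orientation": TCP orientation; "ft_force": force on the tool from outside, world axes, zero at the start; "moment": the same for the moment, N m; "width": finger opening in mm; "grasp_force": force on a finger pad.
Only numpy, scipy, OpenCV 4.12 (cv2) and the standard library are available. Lean on these libraries where they do the work, as an engineer would, in place of code of your own. Each camera call takes 0.05 s, during which the arm holds its last target. There are 200 camera calls.

## Working session

There is one attempt and no reset: what is moved stays moved. The work goes in short steps, Python scripts to look and compute and a tool call to move; the robot and the scene stay as the last step left them, time stands still between calls to the robot, and variables do not carry over. Pictures are saved under pics/ and viewed, at most 10 in all, crops included, and the job is handed in when it is done.

Besides the shell and the picture viewer there is one more tool, called after "Request:" as name([rows], argument=value, ...), one row to a line, values as JSON. move_arm: Moves the arm, as the interface text tells. Its arguments: {"type":"object","properties":{"steps":{"type":"array"}},"required":["steps"]}

```bash
ls; mkdir -p pics; python3 - <<'E'
from workcell import ctrl,cams
import cv2,numpy as np
o=ctrl.get_obs(); print({k:np.round(v,3).tolist() for k,v in o.items()})
ims=[]
for c in ["scene","side"]:
    d=cams.get_image(c); cv2.imwrite(f"pics/{c}0.png",d["image"][:,:,::-1])
    print(c,d["camera_matrix"].tolist(),d["xyz"],np.round(d["rotation"],4).tolist())
    for t in ["unit","ring","pick","rest","ring_eye","rest_notch","groove","tray"]:
        print(t,[(round(b["p"],2),np.round(b["rect"]).tolist()) for b in cams.boxes_of(c,t)][:4])
d=cams.get_image("wrist"); cv2.imwrite("pics/w0.png",d["image"][:,:,::-1]); print(d["camera_matrix"].tolist(),np.round(d["mount"],4).tolist())
E
```

```text
pics
{'t': 0.0, 'qpos': [1.267, 0.424, 1.631, -0.0, 1.089, -0.019], 'qvel': [-0.001, 0.001, -0.0, -0.001, -0.001, -0.001], 'joint_torque': [-0.001, -54.462, -27.367, 0.064, 0.023, -0.0], 'ee_pos': [175.415, 599.272, 221.893], 'orientation': [-0.446, -3.11, 0.002], 'ft_force': [0.948, -0.684, 0.462], 'moment': [0.023, 0.004, -0.019], 'grasp_force': 0.0, 'width': 88.206}
scene [[514.880705361587, 0.0, 315.6454198272964], [0.0, 514.880705361587, 239.0626626758254], [0.0, 0.0, 1.0]] [1134.67279738  377.11478619  905.96884824] [-1.1754, -2.4675, 0.8602]
unit [(0.78, [303.0, 252.0, 98.0, 82.0])]
ring [(0.32, [330.0, 336.0, 34.0, 34.0])]
pick [(0.74, [489.0, 308.0, 19.0, 57.0]), (0.53, [410.0, 275.0, 22.0, 38.0])]
rest [(0.87, [399.0, 373.0, 53.0, 62.0])]
ring_eye []
rest_notch [(0.75, [407.0, 282.0, 40.0, 56.0]), (0.72, [400.0, 372.0, 51.0, 67.0])]
groove []
tray [(0.95, [303.0, 251.0, 94.0, 83.0]), (0.41, [406.0, 281.0, 24.0, 57.0])]
side [[495.0607423875131, 0.0, 317.01033710685675], [0.0, 495.0607423875131, 245.94348369762628], [0.0, 0.0, 1.0]] [268.98942898 735.22543291 585.54554168] [-0.5755, 2.4799, -1.4129]
unit [(0.95, [336.0, 267.0, 100.0, 58.0])]
ring []
pick [(0.96, [302.0, 420.0, 92.0, 22.0]), (0.8, [310.0, 323.0, 80.0, 16.0])]
rest [(0.85, [203.0, 337.0, 66.0, 50.0])]
ring_eye [(0.54, [322.0, 337.0, 63.0, 49.0])]
rest_notch [(0.64, [320.0, 336.0, 62.0, 53.0]), (0.6, [204.0, 339.0, 62.0, 49.0])]
groove [(0.84, [337.0, 266.0, 100.0, 60.0])]
tray [(0.55, [336.0, 267.0, 95.0, 60.0]), (0.33, [185.0, 416.0, 58.0, 67.0])]
[[371.64829954431775, 0.0, 324.3802055926323], [0.0, 371.64829954431775, 242.8290035799545], [0.0, 0.0, 1.0]] [[-0.0004, -0.9526, -0.3042, 83.2078], [1.0, -0.0008, 0.0013, -0.4009], [-0.0015, -0.3042, 0.9526, -162.7238], [0.0, 0.0, 0.0, 1.0]]
```

View pics/scene0.png

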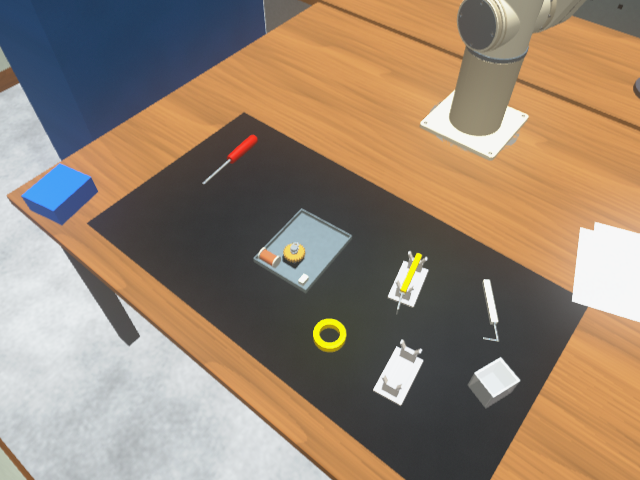

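View pics/side0.png

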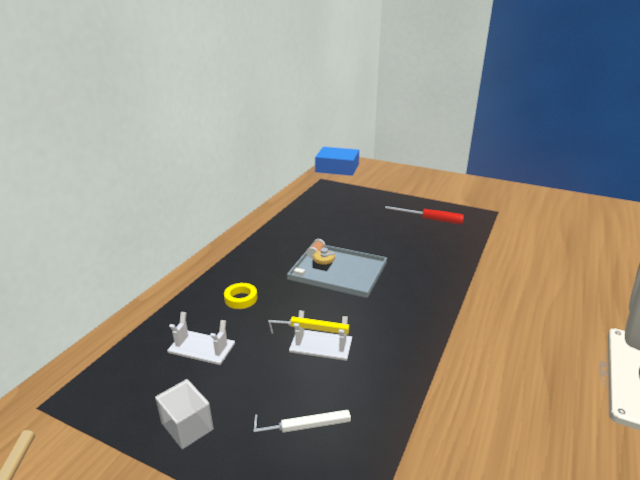

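```bash
cat > h.py <<'E'
from workcell import ctrl,cams
import cv2,numpy as np
from scipy.spatial.transform import Rotation as R
from scipy.optimize import least_squares
CAL={"scene":(np.array([[514.880705361587,0,315.6454198272964],[0,514.880705361587,239.0626626758254],[0,0,1]]),np.array([1134.67279738,377.11478619,905.96884824]),R.from_rotvec([-1.1754,-2.4675,0.8602]).as_matrix()),
"side":(np.array([[495.0607423875131,0,317.01033710685675],[0,495.0607423875131,245.94348369762628],[0,0,1]]),np.array([268.98942898,735.22543291,585.54554168]),R.from_rotvec([-0.5755,2.4799,-1.4129]).as_matrix())}
WF,WC=371.64829954431775,np.array([324.3802055926323,242.8290035799545])
M=np.array([[-0.0004,-0.9526,-0.3042,83.2078],[1,-0.0008,0.0013,-0.4009],[-0.0015,-0.3042,0.9526,-162.7238],[0,0,0,1]])
def ray(c,uv,obs=None):
    uv=np.array(uv,float)
    if c=="wrist":
        d=uv-WC;r=np.hypot(*d);th=r/WF
        v=np.array([*(d/max(r,1e-9)*np.sin(th)),np.cos(th)])
        Rt=R.from_rotvec(obs["orientation"]).as_matrix()
        return Rt@M[:3,3]+obs["ee_pos"],Rt@M[:3,:3]@v
    K,p,Rc=CAL[c]; v=Rc@np.linalg.inv(K)@[*uv,1]
    return p,v/np.linalg.norm(v)
def onz(c,uv,z,obs=None):
    p,v=ray(c,uv,obs); return p+v*(z-p[2])/v[2]
def tri(rs):
    A=sum(np.eye(3)-np.outer(v,v) for p,v in rs);b=sum((np.eye(3)-np.outer(v,v))@p for p,v in rs)
    x=np.linalg.solve(A,b); return x,[np.linalg.norm(np.cross(x-p,v)) for p,v in rs]
def proj(c,X,obs=None):
    X=np.array(X,float)
    if c=="wrist":
        Rt=R.from_rotvec(obs["orientation"]).as_matrix()
        q=M[:3,:3].T@(Rt.T@(X-obs["ee_pos"])-M[:3,3]); r=np.hypot(q[0],q[1]);th=np.arctan2(r,q[2])
        return WC+q[:2]/r*th*WF
    K,p,Rc=CAL[c];q=K@(Rc.T@(X-p));return q[:2]/q[2]
E
python3 - <<'E'
from h import *
print(proj("scene",[0,0,0]),proj("side",[0,0,0]))
for n,s,d in [("restA",(408,284),(321,344)),("restB",(399,375),(201,346)),("shaft top",(294,244),(324,251)),("tape",(330,336),(241,296)),("trayc",(303,252),(337,270)),("cover",(493,384),(185,415)),("handleA end",(420,256),(346,329)),("front end",(404,290),(294,321)),("tipA",(398,312),(273,332))]:
    x,e=tri([ray("scene",s),ray("side",d)]); print(n,x.round(),np.round(e,1))
E
```

```text
[473.95849326 122.01393218] [687.36102255 393.4210476 ]
restA [556. 147.  -0.] [0.6 0.6]
restB [738. 244.   3.] [0.1 0.1]
shaft top [654. -80.  44.] [4.6 4.6]
tape [756.  96.   5.] [0.7 0.7]
trayc [628. -80.  -2.] [1.4 1.4]
cover [654. 386.  21.] [0.4 0.4]
handleA end [512. 140.  46.] [0.1 0.1]
front end [601. 159.  44.] [0.6 0.6]
tipA [636. 172.  17.] [0.2 0.2]
```

```bash
python3 - <<'E'
import cv2,numpy as np
a=cv2.imread("pics/scene0.png");b=cv2.imread("pics/side0.png")
A=cv2.resize(a[230:410,360:460],(400,600),interpolation=cv2.INTER_CUBIC)
A=cv2.resize(a[235:415,350:470],(400,600),interpolation=cv2.INTER_CUBIC)
B=cv2.resize(b[305:365,255:355],(400,240),interpolation=cv2.INTER_CUBIC)
C=cv2.resize(b[235:295,285:390],(400,228),interpolation=cv2.INTER_CUBIC)
cv2.imwrite("pics/c1.png",np.hstack([A,np.vstack([B,C,np.zeros((132,400,3),np.uint8)])]))
E
```

```text
(no output)
```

View pics/c1.png

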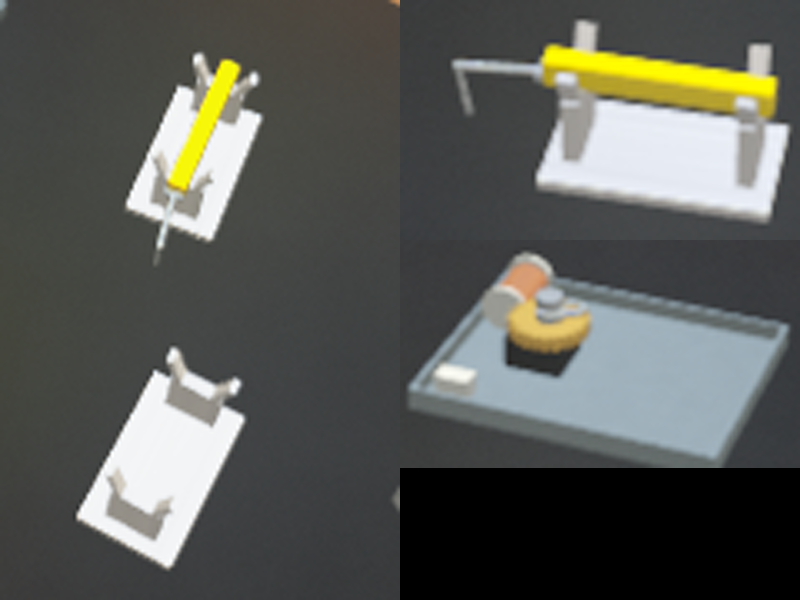

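Two rests: A at (408,282) holding the yellow pick, y≈147; B empty at (399,373), y≈244. A is farthest to the robot's right (smaller y), so A is the right one, and the yellow pick at (412,272) is the one meant (the white one at (490,310) is the look-alike). The crop confirms this. The ring's loop points roughly along world −x. I'm moving the wrist camera over rest A.

Request:
move_arm([
  [[-0.98, -0.66, 0], 0, 0],
  [[-0.98, -0.66, 0], 0, 0],
  [[-0.98, -0.66, 0], 0, 0],
  [[-0.98, -0.66, 0], 0, 0],
  [[-0.98, -0.66, 0], 0, 0],
  [[-0.98, -0.66, 0], 0, 0],
  [[-0.98, -0.66, 0], 0, 0],
  [[-0.98, -0.66, 0], 0, 0],
  [[-0.98, -0.66, 0], 0, 0],
  [[-0.98, -0.66, 0], 0, 0],
  [[-0.98, -0.66, 0], 0, 0],
  [[-0.98, -0.66, 0], 0, 0],
  [[-0.98, -0.66, 0], 0, 0],
  [[-0.98, -0.66, 0], 0, 0],
  [[-0.98, -0.66, 0], 0, 0],
  [[-0.98, -0.66, 0], 0, 0],
  [[-0.98, -0.66, 0], 0, 0],
  [[-0.98, -0.66, 0], 0, 0],
  [[-0.98, -0.66, 0], 0, 0],
  [[-0.98, -0.66, 0], 0, 0],
])

```text
t: 2.62
ee_pos: [554.0, 144.2, 222.8]
orientation: [0.446, 3.11, 0.0]
ft_force: [0.7, -0.1, 0.3]
width: 88.0
grasp_force: 0.0
```

Request:
move_arm([
  [[0, 0, 0], 1, 0],
  [[0, 0, 0], 1, 0],
  [[0, 0, 0], 1, 0],
  [[0, 0, 0], 1, 0],
  [[0, 0, 0], 1, 0],
  [[0, 0, 0], 1, 0],
  [[0, 0, 0], 1, 0],
  [[0, 0, 0], 1, 0],
  [[0, 0, 0], 1, 0],
  [[0, 0, 0], 1, 0],
  [[0, 0, 0], 1, 0],
  [[0, 0, 0], 1, 0],
  [[0, 0, 0], 1, 0],
  [[0, 0, 0], 1, 0],
  [[0, 0, 0], 1, 0],
  [[0, 0, 0], 1, 0],
  [[0, 0, 0], 1, 0],
  [[0, 0, 0], 1, 0],
  [[0, 0, 0], 1, 0],
  [[0, 0, 0], 1, 0],
])

```text
t: 4.28
ee_pos: [553.1, 145.4, 222.7]
orientation: [2.672, 1.652, 0.0]
ft_force: [-0.6, -0.2, 0.7]
width: 88.1
grasp_force: 0.0
```

Request:
move_arm([
  [[0, 0, 0], 1, 0],
  [[0, 0, 0], 1, 0],
  [[0, 0, 0], 1, 0],
  [[0, 0, 0], 1, 0],
  [[0, 0, 0], 1, 0],
  [[0, 0, 0], 1, 0],
  [[0, 0, 0], 1, 0],
  [[0, 0, 0], 1, 0],
  [[0, 0, 0], 1, 0],
  [[0, 0, 0], 1, 0],
  [[0, 0, 0], 0.5, 0],
  [[0, 0, 0], 0, 0],
])

```text
t: 5.28
ee_pos: [553.1, 145.4, 222.8]
orientation: [-3.127, -0.304, -0.0]
ft_force: [0.7, -0.7, 0.3]
width: 87.7
grasp_force: 0.0
```

```bash
cat >> h.py <<'E'
def snap(name,crop=None,scale=1,c="wrist"):
    o=ctrl.get_obs(); d=cams.get_image(c); im=d["image"][:,:,::-1]
    cv2.imwrite(f"pics/raw_{name}.png",im)
    np.save(f"pics/{name}.npy",np.r_[o["ee_pos"],o["orientation"]])
    if crop: x0,y0,x1,y1=crop; im=cv2.resize(im[y0:y1,x0:x1],None,fx=scale,fy=scale,interpolation=cv2.INTER_CUBIC)
    cv2.imwrite(f"pics/{name}.png",im); return o
def load(name): a=np.load(f"pics/{name}.npy"); return {"ee_pos":a[:3],"orientation":a[3:]}
E
python3 - <<'E'
from h import *
o=snap("w1"); print(o["t"],o["ee_pos"].round(1),o["qpos"].round(2),o["ft_force"].round(1)); print(R.from_rotvec(o["orientation"]).as_matrix().round(3))
E
```

```text
5.2833 [553.1 145.4 222.8] [ 0.24  0.35  1.75 -0.    1.05  1.61] [ 0.7 -0.7  0.3]
[[ 0.981  0.192  0.   ]
 [ 0.192 -0.981  0.   ]
 [ 0.     0.    -1.   ]]
```

View pics/w1.png

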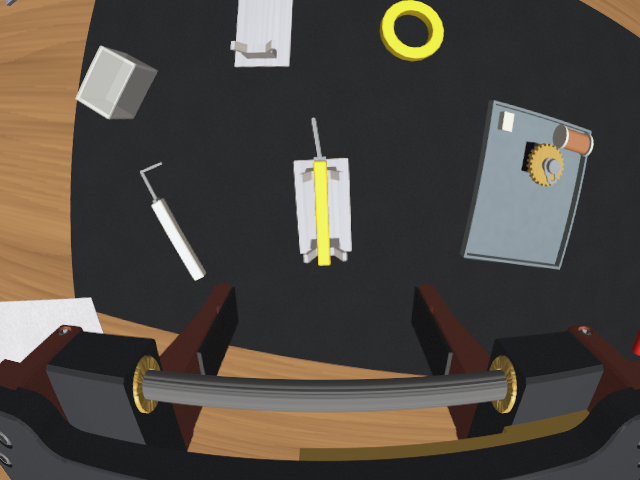

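```bash
python3 - <<'E'
from h import *
im=cv2.imread("pics/raw_w1.png");o=load("w1")
hsv=cv2.cvtColor(im,cv2.COLOR_BGR2HSV)
m=cv2.inRange(hsv,(22,120,100),(35,255,255)); m[:,:280]=0;m[:,370:]=0;m[:130]=0;m[300:]=0
ys,xs=np.nonzero(m)
P=np.array([onz("wrist",(x,y),52,o)[:2] for x,y in zip(xs,ys)],np.float32)
r=cv2.minAreaRect(P); print("handle",r, cv2.boxPoints(r).round(1).tolist())
w=cv2.inRange(hsv,(0,0,120),(180,60,255)); w[:,:285]=0;w[:,360:]=0;w[:150]=0;w[270:]=0
ys,xs=np.nonzero(w|m)
P6=np.array([onz("wrist",(x,y),6,o)[:2] for x,y in zip(xs,ys)],np.float32)
r=cv2.minAreaRect(P6);print("base",r)
# height of handle: both end centres w/ scene+side+wrist
for n,s,d,k in [("rear",(420.5,256),(347,326.5),(324,264)),("front",(404.5,290.5),(292,322),(320.5,160.5))]:
    x,e=tri([ray("scene",s),ray("side",d),ray("wrist",k,o)]);print(n,x.round(1),np.round(e,1))
print("tip guess z17",onz("wrist",(313.5,119),18,o),"shank end z45",onz("wrist",(314,119),45,o),"start",onz("wrist",(320.5,158),45,o))
for n,uv,z in [("shaft top",(552,166),47),("wheel c",(546,165),32)]: print(n,onz("wrist",uv,z,o))
cv2.imwrite("pics/c2.png",cv2.resize(im[80:280,450:610],None,fx=3,fy=3,interpolation=cv2.INTER_CUBIC))
E
```

```text
handle ((556.5609741210938, 148.52569580078125), (99.66661071777344, 11.971988677978516), 13.61465072631836) [[506.70001220703125, 142.60000610351562], [509.5, 131.0], [606.4000244140625, 154.39999389648438], [603.5999755859375, 166.10000610351562]]
base ((551.56640625, 146.56784057617188), (124.61886596679688, 56.95857238769531), 13.756731986999512)
rear [510.4 139.   48.7] [3.4 1.1 2.9]
front [603.2 160.5  43.4] [1.8 0.8 2. ]
tip guess z17 [641.54746013 173.40524099  18.        ] shank end z45 [641.12804595 172.1142441   45.        ] start [607.09303076 159.53779246  45.        ]
shaft top [656.10181845 -75.05438874  47.        ]
wheel c [655.86689504 -77.22098638  32.        ]
```

View pics/c2.png

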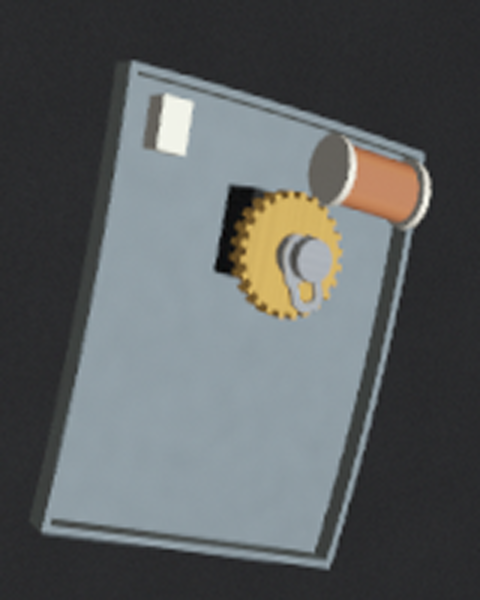

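The wrist crop shows the relay in the tray: shaft top at about (552,166), loop with its window towards the image bottom, a little to the left (−x of the unit). The yellow handle centre is at (556.6, 148.5), yaw 13.6°, height ≈45. Next I grasp it 15 mm ahead of centre.

Request:
move_arm([
  [[0, 0, 0.4], -0.5, 0],
  [[0.1, -0.01, 0.8], 0, 0],
  [[0.1, -0.01, 0.9], 0, 0],
  [[0.1, -0.01, 0.9], 0, 0],
  [[0.1, -0.01, 0.9], 0, 0],
  [[0.1, -0.01, 0.9], 0, 0],
  [[0.1, -0.01, 0.9], 0, 0],
  [[0.1, -0.01, 0.9], 0, 0],
  [[0.06, -0.02, 0.7], 0, 0],
  [[0, 0, 0.4], 0, 0],
  [[0, 0, 0.17], 0, 0],
  [[0, 0, 0], 0, 0.4],
  [[0, 0, 0], 0, 1],
  [[0, 0, 0], 0, 1],
  [[0, 0, 0], 0, 1],
  [[0, 0, 0], 0, 1],
  [[0, 0, 0], 0, 1],
  [[0, 0, 0], 0, 1],
  [[0, 0, 0], 0, 1],
])

```text
t: 6.92
ee_pos: [571.1, 152.1, 26.2]
orientation: [-3.119, -0.374, -0.001]
ft_force: [-0.5, -0.2, -0.7]
width: 38.2
grasp_force: 0.0
```

Request:
move_arm([
  [[0, 0, 0], 0, 1],
  [[0, 0, 0], 0, 1],
  [[0, 0, 0], 0, 1],
  [[0, 0, 0], 0, 1],
  [[0, 0, 0], 0, 1],
  [[0, 0, 0], 0, 1],
  [[0, 0, 0], 0, 1],
  [[0, 0, 0], 0, 1],
  [[0, 0, 0], 0, 1],
  [[0, 0, 0], 0, 1],
])

```text
t: 7.75
ee_pos: [571.0, 152.1, 25.9]
orientation: [3.119, 0.374, -0.0]
ft_force: [-0.3, -0.4, -0.7]
width: 11.8
grasp_force: 30.0
```

Request:
move_arm([
  [[0, 0, -0.1], 0, 1],
  [[0, 0, -0.3], 0, 1],
  [[0, 0, -0.6], 0, 1],
  [[0, 0, -0.8], 0, 1],
  [[0, 0, -0.8], 0, 1],
  [[0, 0, -0.8], 0, 1],
  [[0, 0, -0.4], 0, 1],
  [[0, 0, 0], 0, 1],
])

```text
t: 8.42
ee_pos: [572.7, 152.5, 123.8]
orientation: [-3.119, -0.374, -0.008]
ft_force: [-0.8, -0.7, -0.3]
width: 11.9
grasp_force: 30.0
```

```bash
python3 - <<'E'
from h import *
o=load("w1")
S=onz("wrist",(450+313/3,80+258/3),47,o);E=onz("wrist",(450+306/3,80+292/3),38,o)
print(S,E,E-S,np.degrees(np.arctan2(*(S-E)[1::-1])))
# triangulate shaft top with scene/side
c=np.array([[294,244],[324,252]])
print(tri([ray("scene",c[0]),ray("side",c[1]),ray("wrist",(554.3,166),o)]))
# tray yaw from crop corners on rim z14: near-left, far-left
cr=[(135,62),(425,155),(330,568),(42,530)]
Q=[onz("wrist",(450+x/3,80+y/3),14,o)[:2] for x,y in cr];print(np.round(Q,1).tolist(), np.mean(Q,0))
o=ctrl.get_obs();print(o["ee_pos"],o["ft_force"],o["moment"],o["width"])
E
```

```text
[656.94668522 -78.08011947  47.        ] [644.9635448  -85.15864212  38.        ] [-11.98314042  -7.07852265  -9.        ] 30.57063576604071
(array([655.17638958, -80.30642792,  42.49215466]), [np.float64(5.602532478219757), np.float64(5.373725004514671), np.float64(2.1588923589419937)])
[[706.5, -7.2], [715.3, -146.4], [540.8, -158.2], [532.4, -17.6]] [623.75134327 -82.34470043]
[572.71874036 152.53654237 123.76560572] [-0.84512847 -0.70299354 -0.29048386] [-0.01235595  0.12263038  0.00843302] 11.924344132965206
```

Request:
move_arm([
  [[-0.08, 0.3, 0], 0, 1],
  [[-0.18, 0.6, 0], 0, 1],
  [[-0.25, 0.9, 0], 0, 1],
  [[-0.26, 0.9, 0], 0, 1],
  [[-0.26, 0.9, 0], 0, 1],
  [[-0.26, 0.9, 0], 0, 1],
  [[-0.26, 0.9, 0], 0, 1],
  [[-0.26, 0.9, 0], 0, 1],
  [[-0.26, 0.9, 0], 0, 1],
  [[-0.26, 0.9, 0], 0, 1],
  [[-0.26, 0.9, 0], 0, 1],
  [[-0.26, 0.9, 0], 0, 1],
  [[-0.17, 0.6, 0], 0, 1],
  [[-0.08, 0.3, 0.3], -0.5, 1],
  [[0, 0, 0.6], -0.6, 1],
  [[0, 0, 0.6], -0.6, 1],
  [[0, 0, 0.5], -0.4, 1],
  [[0, 0, 0.2], 0, 1],
  [[0, 0, 0], 0, 1],
  [[0, 0, 0], 0, 1],
])

```text
t: 10.08
ee_pos: [559.0, -128.6, 65.2]
orientation: [-3.072, -0.656, 0.002]
ft_force: [-0.5, 0.0, -0.8]
width: 11.8
grasp_force: 30.0
```

```bash
python3 - <<'E'
from h import *
o=snap("w2",(220,60,420,210),4); print(o["t"],o["ee_pos"].round(1),R.from_rotvec(o["orientation"]).as_matrix().round(3).tolist(),o["ft_force"].round(1),o["moment"].round(3))
print(proj("wrist",[645,-86.5,38],o),proj("wrist",[623,-99,60],o))
E
```

```text
10.0833 [ 559.  -128.6   65.2] [[0.913, 0.409, -0.002], [0.409, -0.913, 0.0], [-0.001, -0.001, -1.0]] [-0.5  0.  -0.8] [-0.061  0.14   0.078]
[318.11230196 103.47809847] [322.83307702 155.99774595]
```

View pics/w2.png

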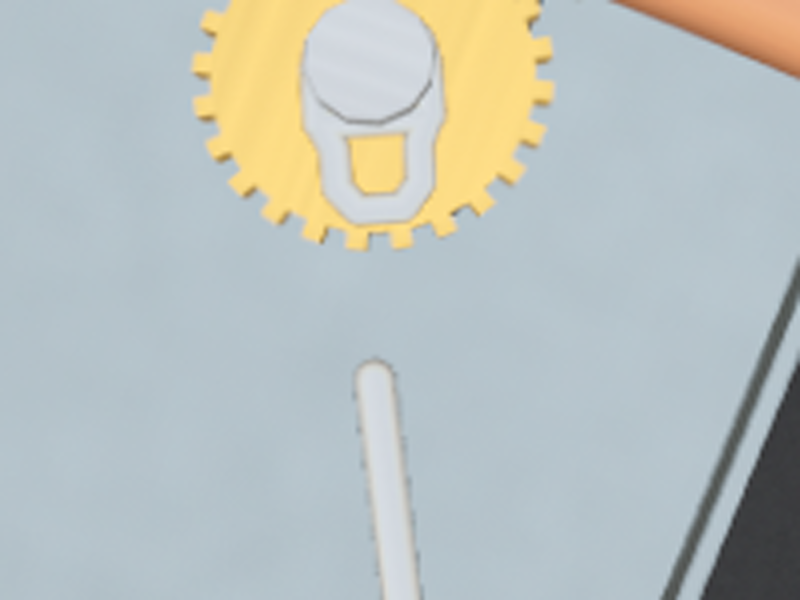

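The crop shows the ring's loop with its window centred at about (377,164) crop → raw (314,101), pointing at the hook. The shank's end is at crop (375,362) → raw (313.7,150.5), and the tip is hidden under it. Next I work out the hook's geometry and the alignment.

```bash
python3 - <<'E'
from h import *
o=load("w2");o1=load("w1")
Rt=R.from_rotvec(o["orientation"]).as_matrix()
F=np.diag([1,-1,-1.])          # tool->handle axes
Rh=R.from_euler("z",13.6,degrees=True).as_matrix();ph=np.array([556.6,148.5,45])
def w2h(pv): p,v=pv;return Rh.T@(p-ph),Rh.T@v
def t2h(pv):
    p,v=pv; q=F@(Rt.T@(p-o["ee_pos"])+[0,0,19])+[15,0,0]; return q,F@Rt.T@v
# calibrate side/scene offset: handle top-front etc. not visible finely -> check predicted handle ends
for c in("side","scene"):
    for X in([-50,0,7],[50,0,7],[50,0,0],[88,0,0],[84,0,-27.5]): print(c,X,proj(c,ph+Rh@X).round(1))
wr=t2h(ray("wrist",(313.7,152.5),o)); jr=t2h(ray("wrist",(220+402/4,60+590/4),o))
print("shank end (w2), z=0:",wr[0]+wr[1]*(0-wr[0][2])/wr[1][2],"mid shank",jr[0]+jr[1]*(0-jr[0][2])/jr[1][2])
print("w1 shank end", *[(lambda p,v:p+v*(0-p[2])/v[2])(*w2h(ray("wrist",(313.8,119.5),o1)))])
print("bend",tri([wr,w2h(ray("side",(269.25,321.25)))]))
p,v=w2h(ray("side",(272.5,333)));q,u=w2h(ray("scene",(396.8,313.6)));print("tip",tri([(p,v),(q,u)]))
# ring
for n,uv,z in[("eye",(314.2,101),38),("shaft",(220+370/4,60+58/4),47),("outer",(220+380/4,60+222/4),40)]:
    X=onz("wrist",uv,z,o); T=Rt.T@(X-o["ee_pos"]); print(n,X.round(1),"tool",T.round(1))
E
```

```text
side [-50, 0, 7] [349.1 325.3]
side [50, 0, 7] [291.1 317.2]
side [50, 0, 0] [291.2 320.4]
side [88, 0, 0] [270.  317.4]
side [84, 0, -27.5] [273. 330.]
scene [-50, 0, 7] [419.9 252.2]
scene [50, 0, 7] [403.6 289.2]
scene [50, 0, 0] [403.1 291.1]
scene [88, 0, 0] [396.5 306.2]
scene [84, 0, -27.5] [395.6 311.8]
shank end (w2), z=0: [88.71241772  4.29099948  0.        ] mid shank [66.96813647  1.73271642  0.        ]
w1 shank end [87.26178235  3.27715161  0.        ]
bend (array([88.27918498,  4.39075111, -5.08933408]), [np.float64(0.10403494105662972), np.float64(0.10405247560071264)])
tip (array([ 84.17277971,   3.15800126, -31.67599053]), [np.float64(0.07853745486374378), np.float64(0.07853745486377013)])
eye [645.4 -84.2  38. ] tool [97.  -5.2 27.1]
shaft [656.5 -78.6  47. ] tool [109.4  -5.8  18.1]
outer [638.7 -87.6  40. ] tool [89.5 -4.8 25.1]
```

Request:
move_arm([
  [[0.2, -0.01, 0], 0, 1],
  [[0.3, -0.01, 0], 0, 1],
  [[0.3, -0.02, 0], 0, 1],
  [[0.2, -0.01, 0], 0, 1],
  [[0.1, 0, 0], 0, 1],
  [[0, 0, 0.1], 0, 1],
  [[0, 0, 0.1], 0, 1],
  [[0, 0, 0], 0, 1],
  [[0, 0, 0], 0, 1],
])

```text
t: 10.88
ee_pos: [583.6, -116.2, 60.5]
orientation: [-3.072, -0.658, 0.001]
ft_force: [-0.2, 0.3, -1.2]
width: 11.6
grasp_force: 30.0
```

```bash
python3 - <<'E'
from h import *
o=snap("w3",(255,100,375,190),6); print(o["t"],o["ee_pos"].round(2),o["ft_force"].round(2),o["moment"].round(3))
Rt=R.from_rotvec(o["orientation"]).as_matrix()
for X in ([97-27.5,-3.9,27],):
    print(proj("wrist",o["ee_pos"]+Rt@np.array([97-27.5,-3.9,22]),o))
E
```

```text
10.8833 [ 583.62 -116.15   60.53] [-0.24  0.27 -1.18] [-0.002  0.129 -0.017]
[316.74537567 155.49608015]
```

View pics/w3.png

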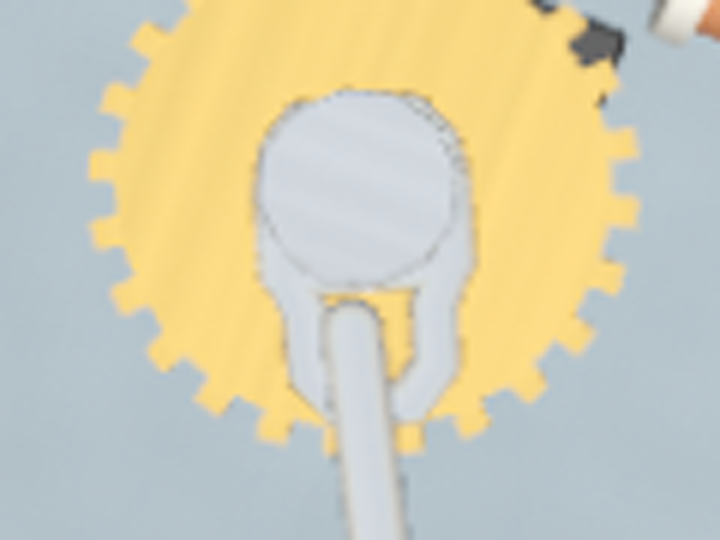

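```bash
python3 - <<'E'
from h import *
o=load("w3");Rt=R.from_rotvec(o["orientation"]).as_matrix()
for n,uv,z in[("shaft",(255+361/6,100+188/6),47),("winL",(255+320/6,100+320/6),38),("winR",(255+412/6,100+320/6),38),("outL",(255+288/6,100+330/6),38),("outR",(255+460/6,100+330/6),38),("winbot",(255+400/6,100+390/6),40),("shankend",(255+352/6,100+312/6),75.5)]:
    X=onz("wrist",uv,z,o); print(n,X.round(1),"tool",(Rt.T@(X-o["ee_pos"])).round(1))
E
```

```text
shaft [656.2 -78.7  47. ] tool [81.6 -4.4 13.5]
winL [644.7 -79.9  38. ] tool [70.6 -8.1 22.5]
winR [647.8 -86.8  38. ] tool [70.5 -0.5 22.5]
outL [642.8 -77.8  38. ] tool [ 69.8 -10.7  22.5]
outR [648.6 -90.8  38. ] tool [69.7  3.5 22.5]
winbot [642.2 -88.2  40. ] tool [64.9 -1.5 20.5]
shankend [649.  -82.   75.5] tool [ 73.6  -4.4 -15. ]
```

Hook and window line up (tip at tool (69,−3.9), window centre (68.8,−4.0)), so I lower it gently.

Request:
move_arm([
  [[0, 0, 0.08], 0, 1],
  [[0, 0, 0.08], 0, 1],
  [[0, 0, 0.08], 0, 1],
  [[0, 0, 0.04], 0, 1],
  [[0, 0, 0.02], 0, 1],
  [[0, 0, 0.02], 0, 1],
  [[0, 0, 0.02], 0, 1],
])

```text
t: 11.52
ee_pos: [584.2, -116.2, 52.4]
orientation: [3.072, 0.658, 0.0]
ft_force: [-0.7, 0.1, -0.3]
width: 11.7
grasp_force: 30.0
```

Request:
move_arm([
  [[0, 0, 0.02], 0, 1],
  [[0, 0, 0.02], 0, 1],
  [[0, 0, 0.02], 0, 1],
  [[0, 0, 0], 0, 1],
])

```text
t: 11.85
ee_pos: [584.2, -116.1, 50.9]
orientation: [-3.072, -0.658, 0.0]
ft_force: [-0.5, 0.4, -0.4]
width: 11.6
grasp_force: 30.0
```

Request:
move_arm([
  [[0, 0, 0.02], 0, 1],
  [[0, 0, 0.02], 0, 1],
  [[0, 0, 0.02], 0, 1],
  [[0, 0, 0], 0, 1],
])

```text
t: 12.18
ee_pos: [584.1, -116.1, 49.3]
orientation: [-3.072, -0.658, 0.0]
ft_force: [-0.3, -0.1, -1.3]
width: 11.8
grasp_force: 30.0
```

Request:
move_arm([
  [[0, 0, 0.02], 0, 1],
  [[0, 0, 0.02], 0, 1],
  [[0, 0, 0.02], 0, 1],
  [[0, 0, 0], 0, 1],
])

```text
t: 12.52
ee_pos: [584.1, -116.1, 47.8]
orientation: [-3.072, -0.658, 0.0]
ft_force: [-0.6, 0.5, -1.4]
width: 11.9
grasp_force: 30.0
```

Request:
move_arm([
  [[0, 0, 0.02], 0, 1],
  [[0, 0, 0.02], 0, 1],
  [[0, 0, 0], 0, 1],
])

```text
t: 12.77
ee_pos: [584.1, -116.1, 46.8]
orientation: [-3.072, -0.658, 0.0]
ft_force: [-0.9, -0.5, -0.6]
width: 12.1
grasp_force: 30.0
```

Request:
move_arm([
  [[0, 0, 0.02], 0, 1],
  [[0, 0, 0.02], 0, 1],
  [[0, 0, 0], 0, 1],
])

```text
t: 13.02
ee_pos: [584.1, -116.1, 45.8]
orientation: [-3.072, -0.658, 0.0]
ft_force: [-0.5, -0.9, -0.5]
width: 11.8
grasp_force: 30.0
```

Request:
move_arm([
  [[0, 0, 0.02], 0, 1],
  [[0, 0, 0], 0, 1],
])

```text
t: 13.18
ee_pos: [584.2, -116.1, 45.4]
orientation: [-3.072, -0.658, 0.0]
ft_force: [-0.8, -0.3, -0.3]
width: 11.9
grasp_force: 30.0
```

Request:
move_arm([
  [[0, 0, 0.02], 0, 1],
  [[0, 0, 0], 0, 1],
])

```text
t: 13.35
ee_pos: [584.1, -116.1, 44.8]
orientation: [-3.072, -0.658, 0.0]
ft_force: [-0.8, 0.9, -0.9]
width: 11.9
grasp_force: 30.0
```

Request:
move_arm([
  [[0, 0, 0.02], 0, 1],
  [[0, 0, 0], 0, 1],
])

```text
t: 13.52
ee_pos: [584.1, -116.2, 44.4]
orientation: [-3.072, -0.658, 0.0]
ft_force: [-0.1, 0.0, -0.2]
width: 11.5
grasp_force: 30.0
```

```bash
python3 - <<'E'
from h import *
o=ctrl.get_obs(); print(o["moment"].round(3),o["ft_force"].round(2))
o=snap("w4",(255,100,375,190),6); print(o["moment"].round(3),o["ft_force"].round(2),o["ee_pos"].round(2))
E
```

```text
[-0.008  0.077 -0.003] [-0.06  0.04 -0.23]
[-0.008  0.077 -0.003] [-0.06  0.04 -0.23] [ 584.12 -116.17   44.35]
```

Request:
move_arm([
  [[0, 0, 0.02], 0, 1],
  [[0, 0, 0], 0, 1],
])

```text
t: 13.73
ee_pos: [584.1, -116.2, 43.9]
orientation: [-3.072, -0.658, 0.0]
ft_force: [-0.5, 0.7, -0.7]
width: 11.6
grasp_force: 30.0
```

```bash
python3 - <<'E'
from h import *
for i in range(3):
    cams.get_image("side"); o=ctrl.get_obs(); print(o["moment"].round(3),o["ft_force"].round(2),o["ee_pos"].round(2))
d=cams.get_image("side");cv2.imwrite("pics/s4.png",cv2.resize(d["image"][215:305,270:390,::-1],None,fx=6,fy=6,interpolation=cv2.INTER_CUBIC))
E
```

```text
[-0.097  0.087  0.01 ] [ 0.27  0.24 -0.25] [ 584.18 -116.15   43.88]
[-0.028  0.158  0.003] [ 0.5  -0.09 -0.49] [ 584.17 -116.15   43.91]
[-0.033  0.159 -0.014] [ 0.22  0.56 -0.72] [ 584.17 -116.13   43.92]
```

View pics/s4.png

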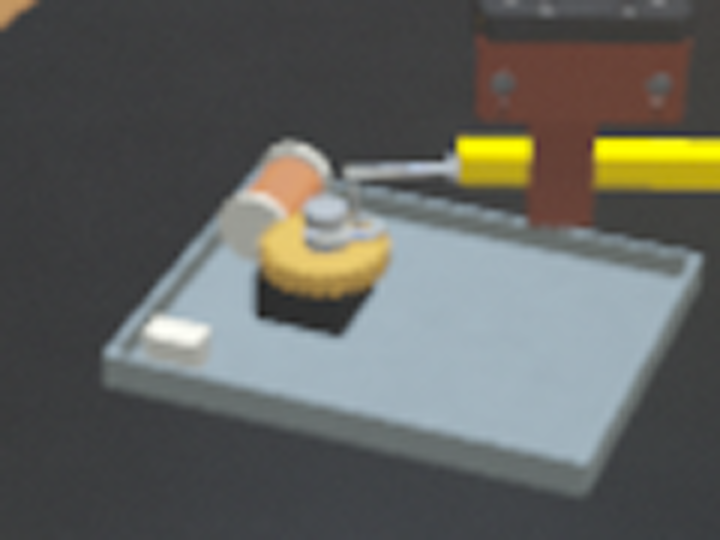

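The side crop shows the hook going down into the loop at (357,222), with no contact yet. I keep feeling downwards.

Request:
move_arm([
  [[0, 0, 0.02], 0, 1],
  [[0, 0, 0], 0, 1],
])

```text
t: 14.1
ee_pos: [584.1, -116.1, 43.4]
orientation: [-3.072, -0.658, 0.0]
ft_force: [-0.3, -0.3, -1.3]
width: 11.6
grasp_force: 30.0
```

Request:
move_arm([
  [[0, 0, 0.02], 0, 1],
  [[0, 0, 0], 0, 1],
])

```text
t: 14.27
ee_pos: [584.2, -116.2, 42.9]
orientation: [3.072, 0.658, -0.0]
ft_force: [-0.7, -0.0, -0.0]
width: 11.8
grasp_force: 30.0
```

```bash
cat > f.py <<'E'
from h import *
a=[]
for i in range(4):
    cams.get_image("wrist"); o=ctrl.get_obs(); a.append(np.r_[o["ft_force"],o["moment"]*10,o["ee_pos"]])
Rt=R.from_rotvec(o["orientation"]).as_matrix(); m=np.mean(a,0)
print("t",round(o["t"],2),"F",m[:3].round(2),"Ftool",(Rt.T@m[:3]).round(2),"Mtool",(Rt.T@m[3:6]/10).round(3),m[6:].round(2))
E
python3 f.py
```

```text
t 14.47 F [ 0.26  0.12 -0.29] Ftool [ 0.29 -0.    0.29] Mtool [ 0.025 -0.143  0.025] [ 584.2  -116.16   42.96]
```

Request:
move_arm([
  [[0, 0, 0.02], 0, 1],
  [[0, 0, 0], 0, 1],
])

```text
t: 14.63
ee_pos: [584.3, -116.2, 42.5]
orientation: [3.072, 0.658, 0.0]
ft_force: [-1.6, 0.8, 1.4]
width: 11.7
grasp_force: 30.0
```

```bash
python3 f.py
```

```text
t 14.83 F [-0.32 -0.39  1.57] Ftool [-0.45  0.22 -1.57] Mtool [ 0.013 -0.131 -0.009] [ 584.25 -116.19   42.53]
```

Request:
move_arm([
  [[0, 0, 0.02], 0, 1],
  [[0, 0, 0], 0, 1],
])

```text
t: 15.0
ee_pos: [584.2, -116.2, 42.0]
orientation: [3.072, 0.658, 0.0]
ft_force: [-1.6, -1.3, 3.4]
width: 11.8
grasp_force: 30.0
```

```bash
python3 f.py
```

```text
t 15.2 F [-1.14 -0.69  2.9 ] Ftool [-1.32  0.16 -2.9 ] Mtool [ 0.027 -0.191 -0.032] [ 584.21 -116.21   42.03]
```

Wheel felt at TCP z≈42.6 (Fz up to 3 N). I raise 1.5 mm, then pull slowly.

Request:
move_arm([
  [[0, 0, -0.03], 0, 1],
  [[0, 0, -0.03], 0, 1],
  [[-0.02, 0, 0], 0, 1],
  [[-0.02, 0, 0], 0, 1],
  [[-0.02, 0, 0], 0, 1],
  [[-0.02, 0, 0], 0, 1],
  [[0, 0, 0], 0, 1],
])

```text
t: 15.78
ee_pos: [582.2, -117.0, 43.3]
orientation: [-3.072, -0.658, 0.0]
ft_force: [-0.7, -0.6, -0.9]
width: 11.9
grasp_force: 30.0
```

```bash
python3 f.py
```

```text
t 15.98 F [ 0.17 -0.12 -0.34] Ftool [0.1  0.18 0.34] Mtool [ 0.024 -0.144  0.016] [ 582.31 -116.96   43.39]
```

Request:
move_arm([
  [[-0.02, 0.001, 0], 0, 1],
  [[-0.02, 0.001, 0], 0, 1],
  [[0, 0, 0], 0, 1],
])

```text
t: 16.23
ee_pos: [581.5, -117.4, 43.5]
orientation: [3.072, 0.658, 0.0]
ft_force: [0.5, 1.1, -1.0]
width: 11.5
grasp_force: 30.0
```

```bash
python3 f.py
```

```text
t 16.43 F [ 0.33  0.72 -0.89] Ftool [ 0.59 -0.52  0.89] Mtool [ 0.034 -0.054  0.014] [ 581.55 -117.43   43.47]
```

Request:
move_arm([
  [[-0.02, 0.001, 0], 0, 1],
  [[-0.02, 0.001, 0], 0, 1],
  [[0, 0, 0], 0, 1],
])

```text
t: 16.68
ee_pos: [581.0, -117.9, 43.6]
orientation: [3.072, 0.658, 0.001]
ft_force: [2.6, 0.9, -1.0]
width: 12.1
grasp_force: 30.0
```

```bash
python3 f.py
```

```text
t 16.88 F [ 1.91  0.31 -0.43] Ftool [1.87 0.5  0.43] Mtool [ 0.061  0.265 -0.011] [ 580.92 -117.87   43.56]
```

Request:
move_arm([
  [[-0.02, 0.001, 0], 0, 1],
  [[-0.02, 0.001, 0], 0, 1],
  [[0, 0, 0], 0, 1],
])

```text
t: 17.13
ee_pos: [580.2, -118.3, 43.6]
orientation: [3.072, 0.658, 0.002]
ft_force: [4.2, 2.3, 0.0]
width: 11.8
grasp_force: 30.0
```

```bash
python3 f.py
```

```text
t 17.33 F [ 3.49  2.6  -0.56] Ftool [ 4.24 -0.94  0.56] Mtool [ 0.068  0.698 -0.001] [ 580.16 -118.32   43.61]
```

Request:
move_arm([
  [[-0.02, 0.001, 0], 0, 1],
  [[-0.02, 0.001, 0], 0, 1],
  [[0, 0, 0], 0, 1],
])

```text
t: 17.58
ee_pos: [579.6, -118.8, 43.7]
orientation: [3.072, 0.658, 0.002]
ft_force: [5.0, 3.3, -0.9]
width: 11.6
grasp_force: 30.0
```

```bash
python3 f.py
```

```text
t 17.78 F [ 5.3   3.28 -1.24] Ftool [ 6.17 -0.82  1.25] Mtool [ 0.104  0.976 -0.017] [ 579.55 -118.72   43.67]
```

Request:
move_arm([
  [[-0.02, 0.001, 0], 0, 1],
  [[-0.02, 0.001, 0], 0, 1],
  [[0, 0, 0], 0, 1],
])

```text
t: 18.03
ee_pos: [579.1, -119.1, 43.8]
orientation: [3.071, 0.658, 0.004]
ft_force: [6.1, 3.0, -0.2]
width: 11.7
grasp_force: 30.0
```

```bash
python3 f.py
```

```text
t 18.23 F [ 6.44  3.65 -0.98] Ftool [ 7.37 -0.69  0.99] Mtool [ 0.156  1.203 -0.026] [ 579.09 -119.09   43.8 ]
```

Request:
move_arm([
  [[-0.02, 0.001, 0], 0, 1],
  [[-0.02, 0.001, 0], 0, 1],
  [[0, 0, 0], 0, 1],
])

```text
t: 18.48
ee_pos: [578.1, -119.5, 43.8]
orientation: [3.071, 0.658, 0.004]
ft_force: [5.5, 4.7, 0.3]
width: 11.8
grasp_force: 30.0
```

```bash
python3 f.py
```

```text
t 18.68 F [ 6.12  3.45 -0.83] Ftool [ 7.   -0.64  0.84] Mtool [ 0.232  1.218 -0.058] [ 578.15 -119.5    43.79]
```

Request:
move_arm([
  [[-0.02, 0.001, 0], 0, 1],
  [[-0.02, 0.001, 0], 0, 1],
  [[0, 0, 0], 0, 1],
])

```text
t: 18.93
ee_pos: [577.5, -120.0, 43.9]
orientation: [3.071, 0.658, 0.004]
ft_force: [6.1, 3.1, -0.8]
width: 11.8
grasp_force: 30.0
```

```bash
python3 f.py
```

```text
t 19.13 F [ 5.7   3.04 -1.  ] Ftool [ 6.45 -0.44  1.01] Mtool [ 0.088  1.063 -0.03 ] [ 577.27 -120.08   43.82]
```

```bash
python3 - <<'E'
from h import *
o=snap("w5")
a=cv2.imread("pics/raw_w4.png",0);b=cv2.imread("pics/raw_w5.png",0)
def match(x0,y0,x1,y1,pad=14):
    t=a[y0:y1,x0:x1];r=cv2.matchTemplate(b[y0-pad:y1+pad,x0-pad:x1+pad],t,cv2.TM_CCOEFF_NORMED);_,v,_,l=cv2.minMaxLoc(r)
    x,y=l; sub=lambda m,c,p:(m-p)/(2*(m-2*c+p)+1e-9)
    return l[0]-pad,l[1]-pad,round(v,3)
print("shaft/wheel top",match(290,100,345,142)); print("loop L",match(296,150,310,172)); print("shank",match(308,170,334,200)); print("yellow front")
for im in("w4","w5"):
    h=cv2.cvtColor(cv2.imread(f"pics/raw_{im}.png"),cv2.COLOR_BGR2HSV); m=cv2.inRange(h,(22,170,100),(32,255,255));m[:195]=0;m[:,:290]=0;m[:,360:]=0
    ys,xs=np.nonzero(m);print(im,xs.min(),xs.max(),ys.min(),ys.max(),xs.mean().round(2),len(xs))
E
```

```text
shaft/wheel top (0, -14, 0.326)
loop L (-1, -9, 0.676)
shank (-2, -14, 0.82)
yellow front
w4 310 339 249 434 326.12 956
w5 310 339 249 433 326.13 936
```

```bash
python3 - <<'E'
from h import *
f=lambda n:cv2.resize(cv2.imread(f"pics/raw_{n}.png")[95:215,275:375],None,fx=4,fy=4,interpolation=cv2.INTER_CUBIC)
cv2.imwrite("pics/c5.png",np.hstack([f("w4"),f("w5")]))
E
```

```text
(no output)
```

View pics/c5.png

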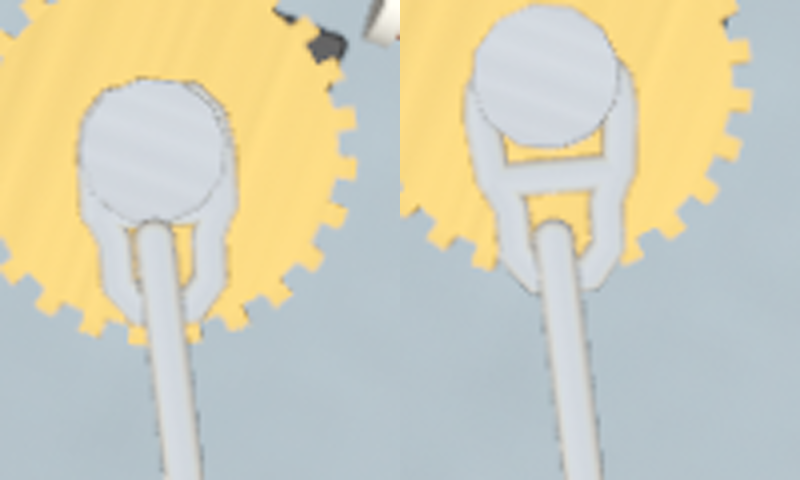

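The right half (now) shows the ring drawn out about 5 mm: its bridge at (555,175) is clear of the shaft, the hook is still seated in the loop, and the pick hasn't slipped. I continue.

Request:
move_arm([
  [[-0.02, 0.001, 0], 0, 1],
  [[-0.02, 0.001, 0], 0, 1],
  [[-0.02, 0.001, 0], 0, 1],
  [[0, 0, 0], 0, 1],
])

```text
t: 19.52
ee_pos: [573.4, -120.9, 43.0]
orientation: [-3.071, -0.658, 0.004]
ft_force: [-0.1, 0.1, -0.1]
width: 11.6
grasp_force: 30.0
```

```bash
python3 f.py
```

```text
t 19.72 F [ 0.24 -0.21 -0.55] Ftool [0.14 0.29 0.55] Mtool [ 0.027 -0.177  0.   ] [ 573.55 -120.9    43.02]
```

Request:
move_arm([
  [[-0.02, 0.001, 0], 0, 1],
  [[-0.02, 0.001, 0], 0, 1],
  [[-0.02, 0.001, 0], 0, 1],
  [[0, 0, 0], 0, 1],
])

```text
t: 20.05
ee_pos: [573.3, -121.6, 43.4]
orientation: [-3.072, -0.658, 0.0]
ft_force: [0.6, -0.3, 0.1]
width: 11.7
grasp_force: 30.0
```

```bash
python3 f.py
```

```text
t 20.25 F [ 0.3   0.08 -0.99] Ftool [0.31 0.05 0.99] Mtool [ 0.031 -0.183  0.011] [ 573.39 -121.54   43.43]
```

Request:
move_arm([
  [[-0.04, 0.002, 0], 0, 1],
  [[-0.04, 0.002, 0], 0, 1],
  [[-0.06, 0.003, 0], 0, 1],
  [[-0.06, 0.003, 0], 0, 1],
  [[-0.06, 0.003, 0], 0, 1],
  [[-0.06, 0.003, 0], 0, 1],
  [[-0.06, 0.003, 0], 0, 1],
  [[0, 0, 0], 0, 1],
])

```text
t: 20.92
ee_pos: [564.6, -126.0, 43.4]
orientation: [-3.072, -0.658, 0.0]
ft_force: [0.2, -0.3, -1.3]
width: 12.2
grasp_force: 30.0
```

```bash
python3 f.py; python3 - <<'E'
from h import *
o=snap("w6")
for t in("ring","ring_eye"): print([(round(b["p"],2),np.round(b["rect"]).tolist()) for b in cams.boxes_of("wrist",t)][:3])
print(proj("wrist",[656.2,-78.7,34],o))
b=cams.cut_out("wrist","ring")[0:1]
for x in b:
    ys,xs=np.nonzero(x["pixels"]);print(xs.min(),xs.max(),ys.min(),ys.max(),xs.mean(),ys.mean(),onz("wrist",(xs.mean(),ys.mean()),34,o))
E
```

```text
t 21.12 F [ 0.22 -0.07 -0.29] Ftool [0.17 0.15 0.29] Mtool [ 0.013 -0.14   0.   ] [ 564.96 -125.88   43.44]
[(0.61, [322.0, 158.0, 40.0, 50.0]), (0.21, [305.0, 156.0, 337.0, 307.0])]
[(0.56, [321.0, 158.0, 33.0, 44.0]), (0.29, [632.0, 344.0, 14.0, 31.0])]
[312.14208246  86.65095759]
304 336 135 183 320.1082887700535 156.76470588235293 [627.90622166 -95.30535103  34.        ]
```

Request:
move_arm([
  [[-0.06, 0.003, 0], 0, 1],
  [[-0.06, 0.003, 0], 0, 1],
  [[-0.06, 0.003, 0], 0, 1],
  [[-0.06, 0.003, 0], 0, 1],
  [[-0.06, 0.003, 0], 0, 1],
  [[-0.06, 0.003, 0], 0, 1],
  [[-0.06, 0.003, 0], 0, 1],
  [[-0.06, 0.003, 0], 0, 1],
  [[-0.06, 0.003, 0], 0, 1],
  [[-0.06, 0.003, 0], 0, 1],
  [[-0.06, 0.003, 0], 0, 1],
  [[0, 0, 0], 0, 1],
])

```text
t: 22.32
ee_pos: [549.9, -133.4, 43.4]
orientation: [-3.072, -0.658, 0.001]
ft_force: [0.6, 0.4, -1.7]
width: 12.0
grasp_force: 30.0
```

```bash
cat > g.py <<'E'
from h import *
import sys
o=snap(sys.argv[1])
print(proj("wrist",[656.2,-78.7,34],o))
for x in cams.cut_out("wrist","ring")[:2]:
    ys,xs=np.nonzero(x["pixels"]);print(round(x["p"],2),xs.min(),xs.max(),ys.min(),ys.max(),xs.mean().round(1),ys.mean().round(1),onz("wrist",(xs.mean(),ys.mean()),34,o).round(1),onz("wrist",(xs.mean(),ys.mean()),6,o).round(1))
    np.save("pics/m_"+sys.argv[1],x["pixels"])
E
python3 f.py; python3 g.py w7
```

```text
t 22.52 F [ 0.18  0.36 -0.54] Ftool [ 0.31 -0.25  0.54] Mtool [ 0.033 -0.138 -0.006] [ 550.25 -133.39   43.45]
[310.31956568  51.98157805]
0.58 0 14 47 183 4.3 102.2 [578.4  90.5  34. ] [570.6 121.2   6. ]
```

Request:
move_arm([
  [[-0.06, 0.003, 0], 0, 1],
  [[-0.06, 0.003, 0], 0, 1],
  [[-0.06, 0.003, 0], 0, 1],
  [[-0.06, 0.003, 0], 0, 1],
  [[-0.06, 0.003, 0], 0, 1],
  [[-0.06, 0.003, 0], 0, 1],
  [[-0.06, 0.003, 0], 0, 1],
  [[-0.06, 0.003, 0], 0, 1],
  [[-0.06, 0.003, 0], 0, 1],
  [[-0.06, 0.003, 0], 0, 1],
  [[-0.06, 0.003, 0], 0, 1],
  [[0, 0, 0], 0, 1],
])

```text
t: 23.62
ee_pos: [535.2, -140.9, 43.4]
orientation: [-3.072, -0.658, 0.0]
ft_force: [0.0, -0.1, -0.7]
width: 12.1
grasp_force: 30.0
```

```bash
python3 f.py; python3 g.py w8; python3 - <<'E'
from h import *
f=lambda n:cv2.resize(cv2.imread(f"pics/raw_{n}.png")[20:220,250:382],None,fx=2,fy=2,interpolation=cv2.INTER_CUBIC)
top=np.hstack([f("w6"),f("w7"),f("w8")])
cv2.imwrite("pics/c8.png",top)
E
```

```text
t 23.82 F [ 0.09  0.23 -0.75] Ftool [ 0.18 -0.17  0.75] Mtool [ 0.014 -0.139 -0.021] [ 535.53 -140.89   43.45]
[308.58879869  18.6052204 ]
0.7 299 334 73 124 315.2 97.4 [622.7 -97.   34. ] [624.6 -95.5   6. ]
```

View pics/c8.png

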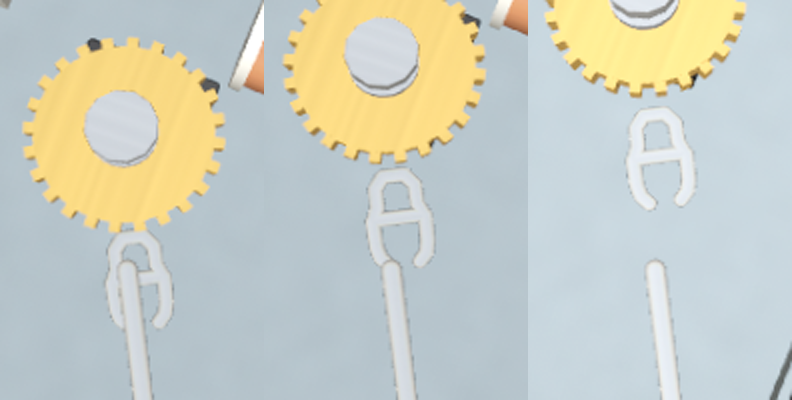

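The three frames show the ring sliding off the wheel and lying flipped in the tray, clear of the wheel, at about (624,−95); the hook is free and unchanged in the grip. I carry the pick back.

Request:
move_arm([
  [[0, 0, -0.3], 0, 1],
  [[0, 0, -0.6], 0.5, 1],
  [[0, 0, -0.8], 0.6, 1],
  [[0, 0, -0.8], 0.6, 1],
  [[0, 0, -0.5], 0.4, 1],
  [[0, 0, -0.2], 0, 1],
  [[0.1, -0.3, 0], 0, 1],
  [[0.24, -0.6, 0], 0, 1],
  [[0.34, -0.9, 0], 0, 1],
  [[0.34, -0.9, 0], 0, 1],
  [[0.34, -0.9, 0], 0, 1],
  [[0.34, -0.9, 0], 0, 1],
  [[0.34, -0.9, 0], 0, 1],
  [[0.34, -0.9, 0], 0, 1],
  [[0.34, -0.9, 0], 0, 1],
  [[0.34, -0.9, 0], 0, 1],
  [[0.34, -0.9, 0], 0, 1],
  [[0.34, -0.9, 0], 0, 1],
  [[0.3, -0.7, 0], 0, 1],
  [[0.1, -0.35, 0], 0, 1],
])

```text
t: 25.58
ee_pos: [570.9, 152.1, 122.4]
orientation: [-3.118, -0.379, 0.002]
ft_force: [0.1, -0.2, -0.1]
width: 12.1
grasp_force: 30.0
```

```bash
cat > d.py <<'E'
from h import *
cams.get_image("wrist");cams.get_image("wrist");o=ctrl.get_obs();Rt=R.from_rotvec(o["orientation"]).as_matrix()
yaw=np.degrees(np.arctan2(Rt[1,0],Rt[0,0]));print(o["t"],o["ee_pos"].round(2),"yaw",yaw.round(2),"turn units",((yaw-13.65)/5).round(3))
c,s=np.cos(np.radians(13.65)),np.sin(np.radians(13.65));d=np.array([571.1,152.1,26.1])-o["ee_pos"]
print("after turn, shift units",np.round([(c*d[0]+s*d[1])/25,(s*d[0]-c*d[1])/25,-d[2]/25],3),o["ft_force"].round(1))
E
python3 d.py
```

```text
25.6833 [570.64 150.97 122.56] yaw 13.85 turn units 0.04
after turn, shift units [ 0.029 -0.04   3.858] [-0.4  0.1 -1. ]
```

Lower with a correction, pausing just above the notches.

Request:
move_arm([
  [[0.03, -0.04, 0.2], 0.04, 1],
  [[0, 0, 0.5], 0, 1],
  [[0, 0, 0.7], 0, 1],
  [[0, 0, 0.7], 0, 1],
  [[0, 0, 0.6], 0, 1],
  [[0, 0, 0.4], 0, 1],
  [[0, 0, 0.2], 0, 1],
  [[0, 0, 0.1], 0, 1],
  [[0, 0, 0], 0, 1],
  [[0, 0, 0], 0, 1],
])

```text
t: 26.52
ee_pos: [572.3, 150.6, 38.8]
orientation: [-3.12, -0.368, -0.001]
ft_force: [0.3, -0.6, -0.9]
width: 11.6
grasp_force: 30.0
```

```bash
python3 d.py
```

```text
26.6167 [572.45 150.85  39.2 ] yaw 13.48 turn units -0.034
after turn, shift units [-0.041 -0.061  0.524] [-0.2 -1.   0.1]
```

Request:
move_arm([
  [[-0.04, -0.06, 0], -0.03, 1],
  [[0, 0, 0.1], 0, 1],
  [[0, 0, 0.1], 0, 1],
  [[0, 0, 0.1], 0, 1],
  [[0, 0, 0.08], 0, 1],
  [[0, 0, 0.06], 0, 1],
  [[0, 0, 0], 0, 1],
])

```text
t: 27.2
ee_pos: [570.2, 151.9, 26.9]
orientation: [3.119, 0.373, -0.001]
ft_force: [-0.7, 0.4, -0.5]
width: 11.8
grasp_force: 30.0
```

```bash
python3 d.py
```

```text
27.3 [570.45 151.96  27.26] yaw 13.63 turn units -0.003
after turn, shift units [0.027 0.001 0.046] [0.4 0.8 0.2]
```

Request:
move_arm([
  [[0.02, 0, 0.02], 0, 1],
  [[0, 0, 0.02], 0, 1],
  [[0, 0, 0], 0, 1],
  [[0, 0, 0], 0, 0.85],
  [[0, 0, 0], 0, 0.7],
  [[0, 0, 0], 0, 0.5],
  [[0, 0, 0], 0, 0.3],
  [[0, 0, 0], 0, 0.1],
  [[0, 0, 0], 0, 0],
  [[0, 0, 0], 0, 0],
  [[0, 0, 0], 0, 0],
  [[0, 0, 0], 0, 0],
  [[0, 0, 0], 0, 0],
  [[0, 0, 0], 0, 0],
  [[0, 0, 0], 0, 0],
])

```text
t: 28.55
ee_pos: [571.0, 152.1, 26.4]
orientation: [-3.119, -0.373, -0.0]
ft_force: [0.2, -0.5, -0.4]
width: 82.8
grasp_force: 0.0
```

Request:
move_arm([
  [[0, 0, -0.2], 0, 0],
  [[0, 0, -0.4], 0, 0],
  [[0, 0, -0.8], 0, 0],
  [[0, 0, -1], 0, 0],
  [[0, 0, -1], 0, 0],
  [[0, 0, -1], 0, 0],
  [[0, 0, -1], 0, 0],
  [[0, 0, -1], 0, 0],
  [[0, 0, -0.9], 0, 0],
  [[0, 0, -0.6], 0, 0],
  [[0, 0, -0.1], 0, 0],
  [[0, 0, 0], 0, 0],
  [[0, 0, 0], 0, 0],
])

```text
t: 29.63
ee_pos: [570.5, 152.0, 226.1]
orientation: [3.119, 0.373, -0.001]
ft_force: [0.7, -0.7, -0.4]
width: 88.0
grasp_force: 0.0
```

```bash
python3 - <<'E'
from h import *
o=snap("w9");print(o["t"],o["ee_pos"],o["width"])
im=cv2.imread("pics/raw_w9.png")
m=cv2.inRange(cv2.cvtColor(im,cv2.COLOR_BGR2HSV),(22,120,100),(35,255,255)); m[:130]=0;m[300:]=0;m[:,:270]=0;m[:,380:]=0
ys,xs=np.nonzero(m);P=np.array([onz("wrist",(x,y),52,o)[:2] for x,y in zip(xs,ys)],np.float32)
print(cv2.minAreaRect(P))
d=cams.get_image("side");a=cv2.imread("pics/side0.png");b=d["image"][:,:,::-1]
df=np.abs(a.astype(int)-b).sum(2)[300:360,255:360];print("side diff at rest",df.max(),(df>60).sum())
x=cams.cut_out("side","pick");print([(round(q["p"],2),np.round(q["rect"],1).tolist()) for q in x[:2]])
for c in("wrist","side","scene"):
    if c=="scene":cams.get_image(c)
    print(c,[(round(q["p"],2),np.round(q["rect"],1).tolist()) for q in cams.boxes_of(c,"ring")[:2]], proj(c,[624.5,-95.5,6],o))
E
```

```text
29.6333 [570.48008713 151.97042634 226.07264834] 88.00226319195367
((556.7348022460938, 148.48153686523438), (99.65335083007812, 11.893885612487793), 13.579072952270508)
side diff at rest 93 13
[(0.89, [304.1, 421.4, 94.1, 19.9]), (0.69, [308.9, 323.2, 77.3, 16.0])]
wrist [(0.45, [539.4, 216.2, 12.7, 20.8])] [537.07902464 215.99323438]
side [(0.56, [341.0, 265.4, 8.6, 2.6])] [341.0406976  264.19689042]
scene [(0.56, [304.4, 249.5, 96.1, 83.0])] [298.50364929 244.67195356]
```

The pick is back at (556.7, 148.5), yaw 13.58°, within 0.2 mm of its start. The ring is confirmed on the tray floor in both the wrist and side views. Handing in.

```bash
python3 -c "
from workcell import ctrl
print(ctrl.close_job())"
```

```text
the job is handed in; nothing more can be done
None
```

I pried the ring out of its groove and it lies on the tray floor clear of the wheel, the pick is back in both notches of its rest and released, and I handed the job in at about 30 s; no verdict came back.

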